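# Feed a screw pot into the pedal bin and ease its lid shut

## Task

Put the small white screw pot into the pedal bin: stand it on the bin's sloping feed chute, where it rests against the shut lid, and let go; then press the pedal gently right down to its stop without forcing it, and keep the lid fully raised until the pot has slid into the bin. Then ease the pedal back up slowly so that the lid settles shut without dropping, and leave the pedal alone; work the lid only by the pedal and leave the neighbouring card box and cup where they are.

Things in the scene. Friction and masses are not known exactly. Their poses are not given: they have to be found in the camera images.
- bin: Pedal bin fixed to the table: grey plinth 114 x 124 mm (x, y), 70 mm high, and on it a bright sheet-metal basket, inside 108 x 118 mm, floor at 70 mm, rim at 128 mm. Origin: centre of its underside, z up. The pedal is on its -x side, the feed chute on its +y side; the lid's hinge runs along x on the -y rim.
- chute_mid (a point): Point on the chute's sheet, midway across, 45 mm up the slope from its foot; axes as the bin's. The slick sheet rises 30 degrees towards the bin's +y, from its foot at (0, 64, 131) mm from the bin's origin to (0, 161, 187); 68 mm wide between side walls 11 mm high. A pot let go on it slides by itself to lean on the lid, its underside's centre then 85 to 100 mm from the bin's origin in y.
- pedal_slot (a point): Middle of the slot in the plinth's -x side, (-57, 0, 45) mm from the bin's origin, axes as the bin's. A lever comes out of it and ends in a flat pad 46 x 56 mm (x, y), centre 88 mm out (give or take 4). Its pivot height is adjustable and unknown: the pad's top rests at 63 mm give or take 13 above the table, and goes down 29 mm from there to its stop, raising the lid in proportion.
- lid_angle (a joint): Lid angle, rad: 0 shut, 1.1 (fully raised) when the pedal meets its stop. Nothing damps the lid: let go, it slams; 2 to 3 s from open to shut is gentle, faster than 2 rad/s is dropping it.
- pedal_give (a joint): Yield of the overload spring in the pedal lever, rad: 0 in normal use (the reading is too noisy to press by). The pedal takes about 4 to 9 N at the pad's centre all the way down; at its stop the spring starts to yield at 10.5 N and then gives 1 mm at the pad (0.007 rad) per 5 N. 11 to 16 N is on the stop; over 0.017 rad (about 22 N) forces the pedal.
- bin_lid: The lid: a bright sheet, 116 x 122 mm, 3 mm thick. Origin in the middle of the hinge line, at (0, -62, 129) mm from the bin's origin; its y points from the hinge to the free edge (122 mm away), where an upstand 72 mm long and 25 mm high dams the foot of the chute.
- pot: Small closed white screw pot, upright on the table, round, 41 mm in diameter over the lid (39 mm below it) and 34 mm high, about 30 g. Origin: centre of the underside; z up its axis. It may stand in any of three places to the robot's right, which it shares with the card box and the cup.
- card_box: Neighbour, to be left alone: small dark card box with a lid, 45 x 62 x 31 mm. Origin: centre of the underside.
- green_cup: Neighbour, to be left alone: small round open sorting cup, 56 mm across, 21 mm high. Origin: centre of the underside.
There are look-alikes about, which are no part of the job. What is meant by the pot is not orange or red, and is the larger of those in its own colour.

How it is judged:
On the way, in this order (a step that is already met when the one before it is completed fails the run):
1. the pot rests on the chute against the shut lid, let go (y of pot in the frame of bin between 0.065 and 0.16 m and x of pot in the frame of bin between -0.04 and 0.04 m and z of pot in the frame of bin above 0.13 m and contact force between the fingers and pot below 0.1 N and linear speed of pot below 0.03 m/s and value of joint lid_angle below 0.05 rad), for 0.2 s.
2. the lid is fully raised by the pedal and held there with the pot in the basket (value of joint lid_angle above 1.05 rad and y of pot in the frame of bin between -0.06 and 0.06 m and x of pot in the frame of bin between -0.055 and 0.055 m and z of pot in the frame of bin below 0.115 m), for 0.3 s.
At the end, for the whole second after the job is handed in: The pot lies at rest inside the bin's basket, the lid is shut (under 0.04 rad), the pedal is free, and the card box and the cup are within 20 mm of where they stood (value of joint lid_angle below 0.04 rad and y of pot in the frame of bin between -0.06 and 0.06 m and x of pot in the frame of bin between -0.055 and 0.055 m and z of pot in the frame of bin below 0.115 m and linear speed of pot below 0.02 m/s and distance of each of card_box, green_cup from where it was at the start of the episode below 0.02 m); the robot touches nothing.
It fails at once if the pedal is forced against its stop (its overload spring yields by more than 0.017 rad, about 22 N on the pad) (value of joint pedal_give above 0.017 rad).
It fails at once if the lid drops (closes faster than 2 rad/s) (velocity of joint lid_angle below -2 rad/s).
It fails at once if the hand works the lid directly (more than 5 N on it) (contact force between the fingers and bin_lid above 5 N).
It fails at once if the lid is raised while the pot is still in the hand (value of joint lid_angle above 0.2 rad and contact force between the fingers and pot above 0.5 N).
It fails at once if the card box or the cup is knocked away (distance of any of card_box, green_cup from where it was at the start of the episode above 0.03 m).
It also fails if it takes over 72 s, if anything falls off the work surface, if the arm or the gripper's body presses on something with over 40 N, if the wrist force passes 120 N, or if a joint passes its speed limit or range.

## Robot

A 7-joint arm with a two-finger parallel gripper is mounted at the origin on a cart in front of the work surface, level with it; the furniture and walls round the work are solid. World frame = base frame: x ahead of the robot, y to its left, z up, the work surface at z = 0. Lengths are in m, angles in rad, forces in N, time in s.
With the tool pointing down it reaches from about 0.425 to 0.925 m from the base axis. Payload 6.8 kg.
Tool frame: the origin (TCP) lies at the very end of the fingers, on their centre line; the grasp point (between the pads) lies 19 mm behind it; z points along the fingers, y is the direction in which the jaws open and shut (so a half turn about z gives the same grasp; the last joint's range is limited). The gripper opens to 85 mm and grips with 20 to 120 N. Pads are 22 mm wide; open, the fingers measure 114 mm over their backs; the gripper's body (76 mm by 85 mm) begins 54 mm behind the grasp point. The pads swing forward as they close: fully open they stand 13 mm farther back than shut.
Start: joints at [-1.417, 0.477, 0.022, 1.555, -0.011, 1.109, -0.083], TCP at [0.175, 0.652, 0.231] pointing down, gripper open.
Joint ranges: [-2.96, 2.96], [-0.34, 2.1], [-1.41, 1.46], [0.24, 2.44], [-1.37, 4.51], [0.17, 1.92], [-2.96, 2.96]. Speed limits (rad/s): [2.39, 2.39, 3.14, 3.14, 3.14, 3.14, 3.14].

## Interface

Orientations are given as a unit quaternion [w, x, y, z].
In Python, from station import bot gives the robot as it stands.
- The arm moves only by the tool step_arm, never from a script. Its argument "rows" is one flat list of numbers, 5 for each row, row after row: the shift along the world's x, y, z in mm, then the turn about the world's z in rad, then the opening, from 0 (shut) to 1 (fully open). In form: [x, y, z, spin, jaw, x, y, z, spin, jaw, ...]. A call has 1 to 12 rows; each row shifts and turns the commanded pose from where the row before left it; what a row does not reach is not made up. A row lasts 1/10 s, in which the tool goes at most 50 mm and 8.59 degrees, less where a joint would pass 70% of its speed; a pose out of reach is approached as far as the arm can. A call is refused whole if a number of a shift passes 50 or a number of a turn 0.15, either way. A call with a gripper value outside its range is refused whole. The fingers move at their own pace and stop on an object; "squeeze" is the grip in N (left out, the last holds). Time passes only in rows, so rows that do not move let the fingers close. It gives the time, the measured TCP pose, the force and the opening at its end, in the units of the state.
- bot.get_obs(): the state, without advancing time (a new reading comes with each control period).
- bot.read_camera(name): name is "scene" or "top" or "wrist"; returns (picture, depth): 400x640x3 uint8, red, green, blue; 400x640 float32, m along the optical axis (not along the pixel's ray), 0 where there is no reading.
- bot.camera_info(name): a dict with "camera_matrix" (3x3 intrinsics, pixels), "dist" ([k1, k2, p1, p2, k3] as OpenCV has them; the pictures are not rectified), "rvec" (rotation vector, rad) and "tvec" (3), from world to camera coordinates, as OpenCV has them. Camera axes: x right, y down, z forward; pixel columns grow to the right and rows downward; lengths in m; the calibration is good to about 2 mm. A picture is of the moment at which its call begins: read the wrist's pose just before it. camera_info takes no time and is no camera call; for the wrist camera it gives the pose at the moment of the call.
- bot.hand_in(): hands the job in, once; it reports no verdict.
Trained networks look in the newest picture that a camera, given by its name, has taken for a name from the list of things; names that differ only in an ending like _2 or _b are one class to them, and where a whole thing is asked for, a point or a joint stands for the part that bears it (a point fixed in the world has none). Each returns a list of dicts, best first, with "score" (0 to 1); they miss things now and then, are a little off and sometimes report something else, mostly with a low value. They report only what shows in the picture. A call takes as long as a camera call. They do not tell look-alikes from the thing itself.
- bot.recognise(camera, label): "at" ([x, y, z] in m, in world coordinates, good to about 4 mm: the middle of the surface that is visible of it).
- bot.regions_of(camera, label): "pixels" (400x640 bool, what is visible of it).
The state is a dict: "t": time; "q": joint angles; "joint_vel": joint speeds; "joint_torque": joint torques, N m; "eef_pos": TCP position; "tool_rot": TCP orientation; "contact_force": force on the tool from outside, world axes, zero at the start; "torque": the same for the moment, N m; "gripper_width": opening from 0.0 (shut) to 1.0 (fully open).
Only numpy, scipy, OpenCV 4.12 (cv2) and the standard library are available. Lean on these libraries where they do the work, as an engineer would, in place of code of your own. Each camera call takes 0.05 s, during which the arm holds its last target.

## Working session

There is one attempt and no reset: what is moved stays moved. The work goes in short steps, Python scripts to look and compute and a tool call to move; the robot and the scene stay as the last step left them, time stands still between calls to the robot, and variables do not carry over. Pictures are saved under pics/ and viewed, and the job is handed in when it is done.

Besides the shell and the picture viewer there is one more tool, called after "Emit:" as name(argument=value, ...) on one line, values as JSON. step_arm: Moves the arm, as the interface text tells. Its arguments: {"type":"object","properties":{"rows":{"type":"array"},"squeeze":{"type":"number"}},"required":["rows"]}

```bash
mkdir -p pics; ls
python3 - <<'E'
from station import bot
import cv2
o=bot.get_obs(); print(o)
for n in ["scene","top","wrist"]:
    p,d=bot.read_camera(n); cv2.imwrite(f"pics/{n}0.png",p[:,:,::-1])
    for l in ["bin","pot","card_box","green_cup","pedal_slot","chute_mid","bin_lid"]:
        try: print(n,l,[(r["score"],r["at"]) for r in bot.recognise(n,l)[:4]])
        except Exception as e: print(n,l,e)
E
```

```text
pics
{'t': 0.0, 'q': array([-1.41710489,  0.47779119,  0.02233559,  1.55645739, -0.01152003,
        1.10931322, -0.08313279]), 'joint_vel': array([ 0.00027478, -0.00141478, -0.00015006, -0.00023387, -0.00078715,
        0.00078716,  0.0003932 ]), 'joint_torque': array([ 8.13837451e-04, -5.96456552e+01,  1.60863899e+00, -2.81192833e+01,
        1.25674755e-02,  9.46954242e-03, -6.10710330e-06]), 'eef_pos': array([0.1745492 , 0.65141937, 0.23032911]), 'tool_rot': array([-6.18336223e-05,  1.30530376e-01,  9.91443883e-01, -9.18570795e-04]), 'contact_force': array([-0.17443375,  0.3546254 ,  0.51196617]), 'torque': array([ 0.08214674, -0.00385915, -0.0164562 ]), 'gripper_width': 1.0006795453558086}
scene bin [(0.83, [0.5949, 0.0309, 0.1334])]
scene pot [(0.82, [0.4133, -0.3148, 0.0335]), (0.66, [0.4644, -0.425, 0.0224]), (0.55, [0.4918, -0.3544, 0.0352]), (0.52, [0.5381, -0.2839, 0.02])]
scene card_box [(0.69, [0.4668, -0.2115, 0.0293])]
scene green_cup [(0.57, [0.6282, -0.3133, 0.0078]), (0.49, [0.5945, 0.0277, 0.132])]
scene pedal_slot [(0.63, [0.6011, 0.03, 0.1346])]
scene chute_mid [(0.59, [0.5939, 0.0286, 0.1326])]
scene bin_lid [(0.71, [0.6057, 0.0213, 0.1286])]
top bin [(0.72, [0.6008, 0.0557, 0.1299])]
top pot [(0.63, [0.4973, -0.3507, 0.0363]), (0.53, [0.4149, -0.3063, 0.0328])]
top card_box [(0.78, [0.4715, -0.2058, 0.0348]), (0.46, [0.6149, 0.0266, 0.1308])]
top green_cup [(0.78, [0.632, -0.3149, 0.0109])]
top pedal_slot [(0.59, [0.6026, 0.0588, 0.129])]
top chute_mid [(0.66, [0.6037, 0.0645, 0.1279])]
top bin_lid [(0.66, [0.6017, 0.0642, 0.1305]), (0.59, [0.6135, 0.0247, 0.1345])]
wrist bin []
wrist pot []
wrist card_box []
wrist green_cup []
wrist pedal_slot []
wrist chute_mid []
wrist bin_lid []
```

View pics/scene0.png

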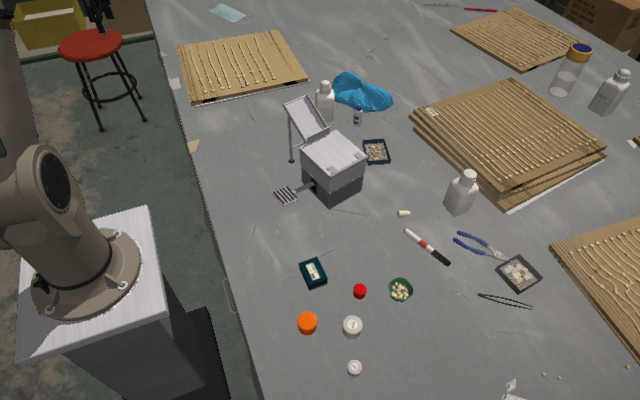

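View pics/top0.png

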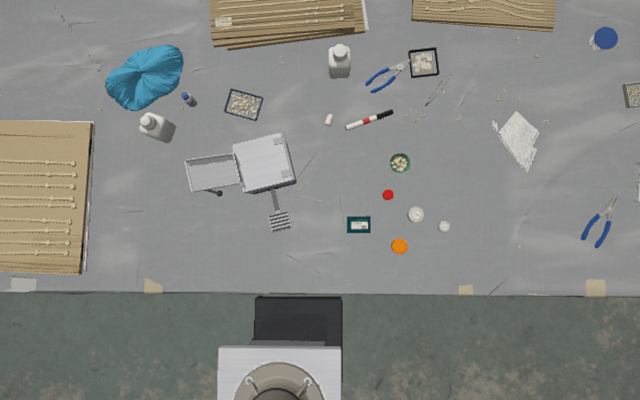

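Run:
```python
from station import bot
import numpy as np, cv2
print(bot.get_obs()['t'])
for n in ["scene","top","wrist"]:
    i=bot.camera_info(n); R=cv2.Rodrigues(np.array(i['rvec'],float))[0]; print(n,np.array(i['camera_matrix']).tolist(),i['dist'],'pos',-R.T@np.ravel(i['tvec']),'fwd',R[2])
```

```text
1.2
scene [[396.3050818211615, 0.0, 319.0327650591559], [0.0, 396.3050818211615, 204.18231619024883], [0.0, 0.0, 1.0]] [-0.02623548  0.          0.          0.          0.        ] pos [ 0.30643619 -0.6150884   0.7906971 ] fwd [ 0.25136814  0.58634132 -0.77007656]
top [[436.30373255604786, 0.0, 316.1988886994106], [0.0, 436.30373255604786, 190.8457190082673], [0.0, 0.0, 1.0]] [0.00688514 0.         0.         0.         0.        ] pos [ 0.47011939 -0.13174108  1.15001375] fwd [ 0.0747752   0.03075172 -0.99672614]
wrist [[279.95512490338274, 0.0, 321.7066888053605], [0.0, 279.95512490338274, 198.82351382479249], [0.0, 0.0, 1.0]] [0.01654343 0.         0.         0.         0.        ] pos [0.10314721 0.67014561 0.37430882] fwd [ 0.28111199 -0.07512153 -0.95673027]
```

The scene view shows the bin lid at (333,153), the pedal pad at (287,193) and the chute at (305,115). There are four pots: large white (352,325), small white (354,367), orange (308,322) and red (360,290). The large white one, at (416,214) in the top view, fits the description. I'll confirm it in an enlarged crop and measure.

```bash
cat > h.py <<'E'
from station import bot
import numpy as np, cv2
def cloud(n):
    p,d=bot.read_camera(n); i=bot.camera_info(n)
    K=np.array(i['camera_matrix']);D=np.array(i['dist']);R=cv2.Rodrigues(np.array(i['rvec'],float))[0];t=np.ravel(i['tvec'])
    v,u=np.mgrid[0:400,0:640]
    xy=cv2.undistortPoints(np.stack([u,v],-1).reshape(-1,1,2).astype(float),K,D).reshape(400,640,2)
    P=np.concatenate([xy*d[...,None],d[...,None]],-1)
    W=(P-t)@R
    W[d<=0]=np.nan
    return p,d,W
def proj(n,X):
    i=bot.camera_info(n)
    return cv2.projectPoints(np.array(X,float).reshape(-1,1,3),np.array(i['rvec'],float),np.array(i['tvec'],float),np.array(i['camera_matrix']),np.array(i['dist']))[0].reshape(-1,2)
E
python3 - <<'E'
from h import *
out=[]
for n in ["scene","top"]:
    p,d,W=cloud(n); np.savez(f"{n}.npz",p=p,W=W)
    X,Y,Z=W[...,0],W[...,1],W[...,2]
    # lid
    m=(abs(X-.6)<.12)&(abs(Y-.04)<.13)&(abs(Z-.131)<.006)
    m2=cv2.morphologyEx(m.astype(np.uint8),cv2.MORPH_OPEN,np.ones((5,5)))>0
    r=cv2.minAreaRect((W[m2][:,:2]*1000).astype(np.float32)); print(n,'lid',m2.sum(),r,np.median(Z[m2]),cv2.boxPoints(r).tolist())
    # pedal
    m=(X>.38)&(X<.53)&(abs(Y-.04)<.1)&(Z>.025)&(Z<.11)
    q=W[m]; print('pedal',len(q),np.round(q.min(0),3),np.round(q.max(0),3),np.round(np.median(q,0),3))
    r=cv2.minAreaRect((q[:,:2]*1000).astype(np.float32)); print(r)
    for a in [(.5,-.351),(.415,-.31),(.585,-.28)]:
        m=(np.hypot(X-a[0],Y-a[1])<.04)&(Z>.028)&(Z<.06)
        if m.sum(): print(a,m.sum(),cv2.minEnclosingCircle((W[m][:,:2]*1000).astype(np.float32)),np.median(Z[m]))
p=np.load('scene.npz')['p'];t=np.load('top.npz')['p']
a=cv2.resize(p[80:220,250:410],(640,560),interpolation=cv2.INTER_CUBIC);cv2.imwrite('pics/binscene.png',a[:,:,::-1])
a=cv2.resize(t[120:250,170:310],(700,650)[:2],interpolation=cv2.INTER_CUBIC)[:600];cv2.imwrite('pics/bintop.png',a[:,:,::-1])
a=cv2.resize(p[240:390,280:440],(640,600),interpolation=cv2.INTER_CUBIC);cv2.imwrite('pics/potscene.png',a[:,:,::-1])
E
```

```text
scene lid 1782 ((616.7192993164062, 24.644760131835938), (118.7649154663086, 126.38232421875), 14.301419258117676) 0.1316025188135253 [[543.5674438476562, 71.20877838134766], [574.7868041992188, -51.256919860839844], [689.8711547851562, -21.91925811767578], [658.6517944335938, 100.54644012451172]]
pedal 382 [ 0.45  -0.039  0.057] [0.53  0.024 0.073] [ 0.481 -0.006  0.068]
((492.9879455566406, -4.544120788574219), (77.8216323852539, 58.356327056884766), 14.107632637023926)
(0.5, -0.351) 331 ((494.99444580078125, -349.2851867675781), 20.627723693847656) 0.03477508769832316
(0.415, -0.31) 325 ((415.7304992675781, -307.2997131347656), 21.394729614257812) 0.0346154885904048
top lid 2454 ((616.29541015625, 25.17375946044922), (118.84944152832031, 127.50609588623047), 14.701252937316895) 0.1321581599428921 [[542.6369018554688, 71.75892639160156], [574.9953002929688, -51.572906494140625], [689.9539184570312, -21.411407470703125], [657.5955200195312, 101.92042541503906]]
pedal 471 [ 0.449 -0.039  0.057] [0.529 0.022 0.076] [ 0.479 -0.005  0.068]
((492.09271240234375, -3.8728179931640625), (77.500732421875, 56.004905700683594), 13.8902006149292)
(0.5, -0.351) 202 ((495.21209716796875, -350.5395202636719), 20.350746154785156) 0.03449602637661657
(0.415, -0.31) 208 ((414.592041015625, -308.9589538574219), 20.288917541503906) 0.03416035938429883
(0.585, -0.28) 3 ((549.9208984375, -280.11480712890625), 8.967759132385254) 0.028464065652274873
```

View pics/binscene.png

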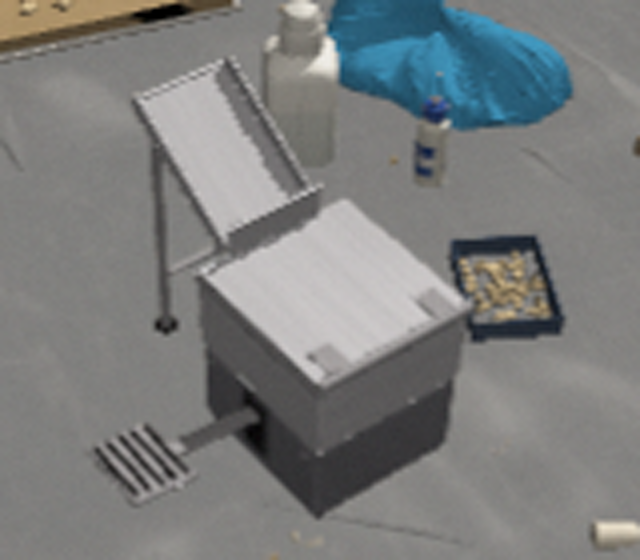

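View pics/bintop.png

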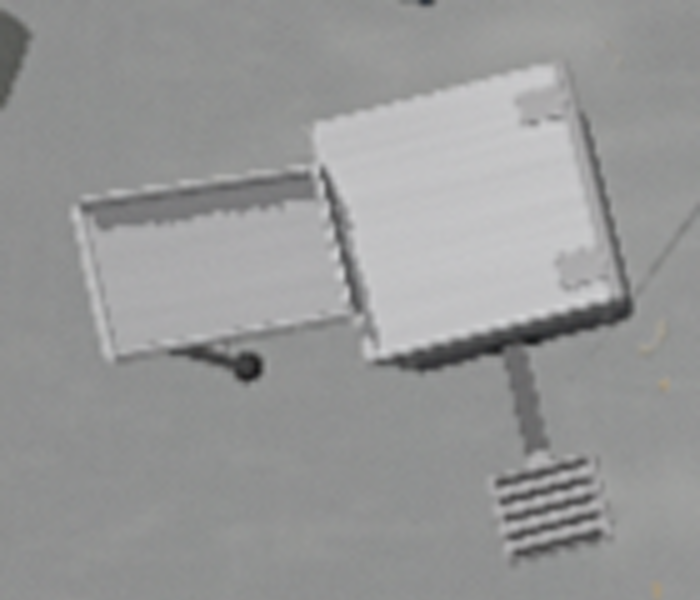

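View pics/potscene.png

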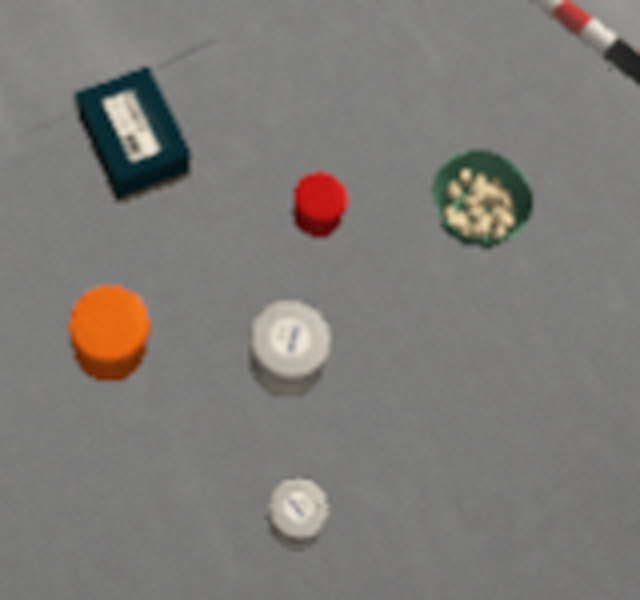

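The crop confirms the pot: the large white one at about (0.495, -0.350), top at 34.6 mm, diameter about 41 mm. The smaller white pot at (0.464, -0.425) is the look-alike. Next I'll work out the bin frame, then move.

Run:
```python
import numpy as np
o=np.array([.6168,.0245]);th=np.radians(14.4);c,s=np.cos(th),np.sin(th);R=np.array([[c,-s],[s,c]])
for n in ["scene","top"]:
    W=np.load(n+'.npz')['W'].reshape(-1,3);W=W[~np.isnan(W[:,0])]
    b=W.copy();b[:,:2]=(W[:,:2]-o)@R
    m=(b[:,0]>-185)&(abs(b[:,0]+.145)<.04)&(abs(b[:,1])<.045)&(b[:,2]>.035)&(b[:,2]<.1)
    q=b[m];print(n,'pad x',np.percentile(q[:,0],[0,2,50,98,100]).round(3),'y(pad)',np.percentile(q[q[:,0]<-.13][:,1],[0,2,50,98,100]).round(3))
    for x0 in np.arange(-.175,-.06,.01):
        k=q[abs(q[:,0]-x0)<.005]
        if len(k):print(round(x0,3),len(k),np.percentile(k[:,2],[10,50,90]).round(4),k[:,1].min().round(3),k[:,1].max().round(3))
    m=(b[:,1]>.055)&(b[:,1]<.2)&(abs(b[:,0])<.07)&(b[:,2]>.12)
    q=b[m]
    for y0 in np.arange(.06,.18,.01):
        k=q[abs(q[:,1]-y0)<.004]
        if len(k):print('ch',round(y0,3),np.percentile(k[:,2],[5,50,95]).round(3),np.percentile(k[:,0],[1,99]).round(3),'exp',round(.131+(y0-.064)*.577,3))
```

```text
scene pad x [-0.166 -0.165 -0.142 -0.109 -0.105] y(pad) [-0.026 -0.024  0.     0.03   0.031]
-0.165 52 [0.067  0.0692 0.0712] -0.023 0.029
-0.155 75 [0.0681 0.0696 0.0712] -0.025 0.03
-0.145 68 [0.0664 0.0681 0.07  ] -0.026 0.031
-0.135 69 [0.0659 0.067  0.0686] -0.024 0.031
-0.125 64 [0.0638 0.0665 0.0682] -0.024 0.032
-0.115 17 [0.0606 0.0636 0.0654] -0.004 0.011
-0.105 10 [0.061  0.0619 0.0635] -0.002 0.011
ch 0.06 [0.13  0.139 0.153] [-0.058  0.055] exp 0.129
ch 0.07 [0.129 0.141 0.146] [-0.053  0.035] exp 0.134
ch 0.08 [0.136 0.139 0.149] [-0.036  0.038] exp 0.14
ch 0.09 [0.141 0.144 0.155] [-0.036  0.038] exp 0.146
ch 0.1 [0.146 0.15  0.161] [-0.036  0.037] exp 0.152
ch 0.11 [0.151 0.155 0.166] [-0.036  0.038] exp 0.158
ch 0.12 [0.158 0.161 0.173] [-0.036  0.037] exp 0.163
ch 0.13 [0.164 0.167 0.179] [-0.036  0.038] exp 0.169
ch 0.14 [0.168 0.173 0.185] [-0.036  0.039] exp 0.175
ch 0.15 [0.132 0.178 0.19 ] [-0.036  0.037] exp 0.181
ch 0.16 [0.181 0.184 0.192] [-0.036  0.036] exp 0.186
ch 0.17 [0.185 0.186 0.187] [-0.025  0.032] exp 0.192
top pad x [-0.167 -0.166 -0.143 -0.11  -
[... 316 characters left out ...]
002 0.009
-0.105 9 [0.0593 0.062  0.0661] -0.003 0.008
ch 0.06 [0.129 0.134 0.155] [-0.058  0.055] exp 0.129
ch 0.07 [0.129 0.134 0.146] [-0.037  0.036] exp 0.134
ch 0.08 [0.135 0.139 0.149] [-0.037  0.035] exp 0.14
ch 0.09 [0.141 0.145 0.156] [-0.037  0.036] exp 0.146
ch 0.1 [0.146 0.15  0.161] [-0.037  0.036] exp 0.152
ch 0.11 [0.152 0.156 0.166] [-0.037  0.036] exp 0.158
ch 0.12 [0.158 0.162 0.173] [-0.037  0.036] exp 0.163
ch 0.13 [0.164 0.168 0.179] [-0.037  0.037] exp 0.169
ch 0.14 [0.169 0.174 0.184] [-0.037  0.036] exp 0.175
ch 0.15 [0.175 0.179 0.19 ] [-0.037  0.036] exp 0.181
ch 0.16 [0.181 0.185 0.191] [-0.036  0.035] exp 0.186
ch 0.17 [0.184 0.186 0.187] [-0.022  0.031] exp 0.192
```

Emit:
step_arm(rows=[10, -10, 10, -0.05, 0.65, 25, -28, 8, -0.06, 0.65, 25, -28, 8, -0.06, 0.65, 25, -28, 8, -0.06, 0.65, 25, -28, 8, -0.06, 0.65, 25, -28, 8, -0.06, 0.65, 25, -28, 8, -0.06, 0.65, 25, -28, 8, -0.06, 0.65, 25, -28, 8, -0.06, 0.65, 25, -28, 8, -0.06, 0.65, 25, -28, 8, -0.06, 0.65, 25, -28, 8, -0.06, 0.65], squeeze=25)

```text
t: 2.5
eef_pos: [0.461, 0.3316, 0.3307]
tool_rot: [0.0, 0.47, 0.883, 0.001]
contact_force: [0.7, -0.2, -0.1]
gripper_width: 0.651
```

Emit:
step_arm(rows=[4, -48, 0, -0.03, 0.65, 4, -48, 0, -0.03, 0.65, 4, -48, 0, -0.03, 0.65, 4, -48, 0, -0.03, 0.65, 4, -48, 0, -0.03, 0.65, 4, -48, 0, -0.03, 0.65, 2, -48, 0, -0.03, 0.65, 2, -48, -10, -0.03, 0.65, 2, -48, -10, -0.03, 0.65, 2, -48, -10, -0.03, 0.65, 2, -48, -10, -0.04, 0.65, 0, -48, -10, 0, 0.65])

```text
t: 3.7
eef_pos: [0.4931, -0.2445, 0.28]
tool_rot: [0.001, 0.611, 0.791, 0.001]
contact_force: [0.7, 0.4, -0.9]
gripper_width: 0.65
```

Emit:
step_arm(rows=[0, -36, 0, 0, 0.65, 0, -36, 0, 0, 0.65, 0, -30, -10, 0, 0.65, 0, -5, -20, 0, 0.65, 0, 0, -20, 0, 0.65, 0, 0, 0, 0, 0.65])

```text
t: 4.3
eef_pos: [0.4916, -0.3488, 0.2276]
tool_rot: [-0.002, 0.611, 0.791, -0.0]
contact_force: [0.3, -0.0, 1.3]
gripper_width: 0.652
```

Run:
```python
from h import *
print(bot.get_obs()['eef_pos'])
p,d,W=cloud("wrist"); cv2.imwrite('pics/w1.png',p[:,:,::-1])
X,Y,Z=W[...,0],W[...,1],W[...,2]
m=(np.hypot(X-.495,Y+.35)<.032)&(Z>.025)&(Z<.06)
print(m.sum(),cv2.minEnclosingCircle((W[m][:,:2]*1000).astype(np.float32)),np.median(Z[m]))
print(bot.get_obs()['eef_pos'])
```

```text
[ 0.49162902 -0.34882242  0.22757837]
850 ((495.9059753417969, -350.7666015625), 20.504899978637695) 0.03594787465739526
[ 0.49253877 -0.34907713  0.22911415]
```

View pics/w1.png

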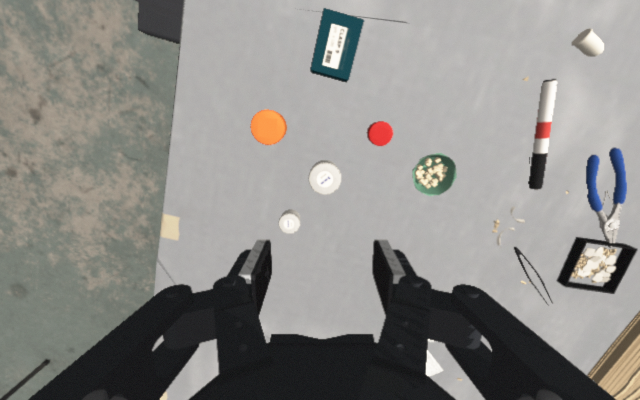

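The wrist view shows the pot at (325,178), midway between the fingers, and the neighbours are clear of the fingers. I'll descend and grip.

Emit:
step_arm(rows=[3, -1, -40, 0, 0.65, 0, 0, -45, 0, 0.65, 0, 0, -45, 0, 0.65, 0, 0, -40, 0, 0.65, 0, 0, -25, 0, 0.65, 0, 0, -15, 0, 0.65, 0, 0, -11, 0, 0.65, 0, 0, 0, 0, 0.65])

```text
t: 5.15
eef_pos: [0.497, -0.35, 0.0084]
tool_rot: [0.0, 0.61, 0.792, 0.0]
contact_force: [-0.1, 0.6, -0.7]
gripper_width: 0.647
```

Emit:
step_arm(rows=[0, 0, 0, 0, 0.45, 0, 0, 0, 0, 0.3, 0, 0, 0, 0, 0.3, 0, 0, 0, 0, 0.3, 0, 0, 0, 0, 0.3], squeeze=25)

```text
t: 5.65
eef_pos: [0.4977, -0.3507, 0.0098]
tool_rot: [0.001, 0.61, 0.792, 0.0]
contact_force: [-0.9, 0.0, 6.8]
gripper_width: 0.466
```

Emit:
step_arm(rows=[0, 0, 5, 0, 0.3, 0, 0, 20, 0, 0.3, 0, 0, 40, 0, 0.3, 0, 0, 45, 0, 0.3, 0, 0, 45, 0, 0.3, 0, 0, 45, 0, 0.3, 0, 0, 40, 0, 0.3, 0, 0, 20, 0, 0.3, 0, 0, 0, 0, 0.3])

```text
t: 6.55
eef_pos: [0.4977, -0.3512, 0.272]
tool_rot: [0.003, 0.61, 0.792, 0.001]
contact_force: [-0.8, -0.3, 1.1]
gripper_width: 0.465
```

Run:
```python
from h import *
o=bot.get_obs();print(o['eef_pos'],o['gripper_width'],o['contact_force'])
p,d=bot.read_camera("scene"); cv2.imwrite('pics/s2.png',cv2.resize(p[100:350,240:560],(800,625))[:600,:,::-1])
```

```text
[ 0.49774385 -0.35118992  0.27204288] 0.46519055927900316 [-0.81633367 -0.34133431  1.14980055]
```

View pics/s2.png

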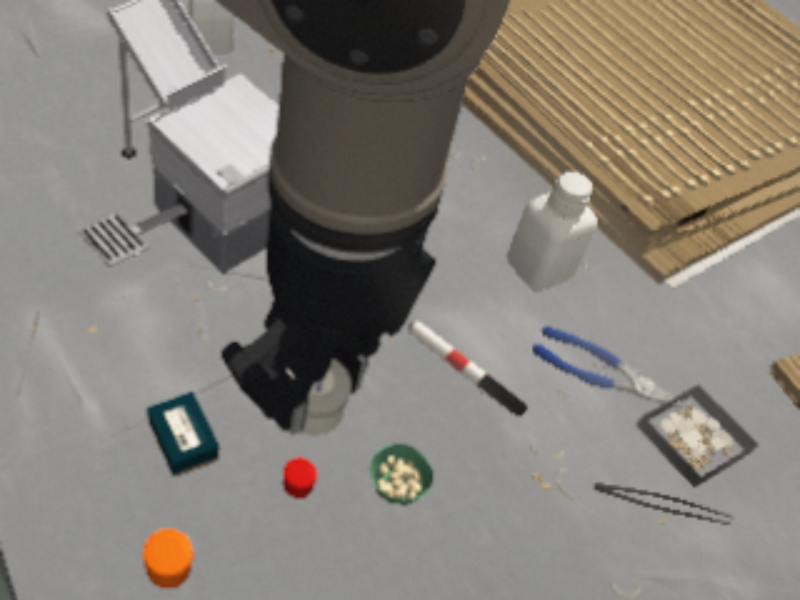

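Run:
```python
import numpy as np
W=np.load('top.npz')['W'];print(W[120:128,148:160:4].round(3).reshape(-1,3)[::3])
W=W.reshape(-1,3);m=(np.hypot(W[:,0]-.593,W[:,1]-.12)<.16)&(W[:,2]>.19);print(W[m].round(3)[:10],m.sum())
```

```text
[[0.718 0.306 0.126]
 [0.715 0.304 0.13 ]
 [0.713 0.305 0.127]
 [0.712 0.307 0.123]
 [0.709 0.306 0.124]
 [0.707 0.306 0.124]
 [0.705 0.307 0.122]
 [0.704 0.31  0.115]]
[[0.616 0.176 0.19 ]
 [0.613 0.186 0.195]
 [0.613 0.184 0.195]
 [0.613 0.182 0.193]
 [0.614 0.18  0.191]
 [0.614 0.178 0.19 ]
 [0.611 0.189 0.191]
 [0.611 0.185 0.197]
 [0.611 0.182 0.191]
 [0.607 0.189 0.191]] 25
```

Emit:
step_arm(rows=[4, 20, 0, 0, 0.3, 9, 43, 0, 0, 0.3, 9, 43, 0, 0, 0.3, 9, 43, 0, 0, 0.3, 9, 43, 0, 0, 0.3, 9, 43, 0, 0, 0.3, 9, 43, 0, 0, 0.3, 9, 43, 0, 0, 0.3, 9, 43, 0, 0, 0.3, 9, 43, 0, 0, 0.3, 9, 43, 0, 0, 0.3, 1, 20, 0, 0, 0.3])

```text
t: 7.8
eef_pos: [0.5908, 0.1256, 0.266]
tool_rot: [-0.001, 0.608, 0.794, -0.001]
contact_force: [-0.3, 0.5, 0.2]
gripper_width: 0.464
```

Emit:
step_arm(rows=[0, 0, 0, 0, 0.3, 0, 0, 0, 0, 0.3])

```text
t: 8.0
eef_pos: [0.5907, 0.1196, 0.2668]
tool_rot: [-0.001, 0.61, 0.793, -0.001]
contact_force: [-0.1, -0.8, 0.3]
gripper_width: 0.472
```

Emit:
step_arm(rows=[2, 0, -20, 0, 0.3, 0, 0, -30, 0, 0.3, 0, 0, -20, 0, 0.3, 0, 0, -12, 0, 0.3, 0, 0, 0, 0, 0.3, 0, 0, 0, 0, 0.3])

```text
t: 8.6
eef_pos: [0.5941, 0.119, 0.1869]
tool_rot: [0.0, 0.61, 0.792, 0.0]
contact_force: [-0.4, -0.6, -0.2]
gripper_width: 0.471
```

Run:
```python
from h import *
o=bot.get_obs();print(o['eef_pos'],o['gripper_width'],o['contact_force'])
p,d=bot.read_camera("scene"); cv2.imwrite('pics/s3.png',cv2.resize(p[70:220,240:400],(640,600),interpolation=cv2.INTER_CUBIC)[:,:,::-1])
p,d=bot.read_camera("wrist"); cv2.imwrite('pics/w3.png',p[:,:,::-1])
```

```text
[0.59407317 0.11903789 0.18689207] 0.4708645764739409 [-0.42785006 -0.55346692 -0.2497205 ]
```

View pics/s3.png

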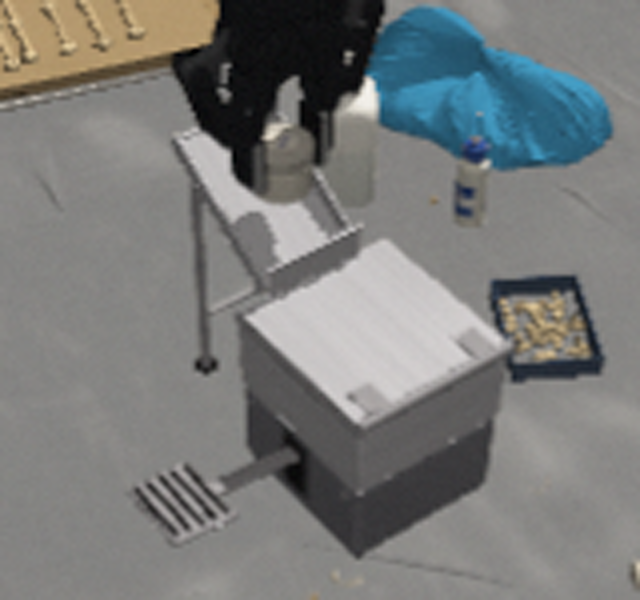

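View pics/w3.png

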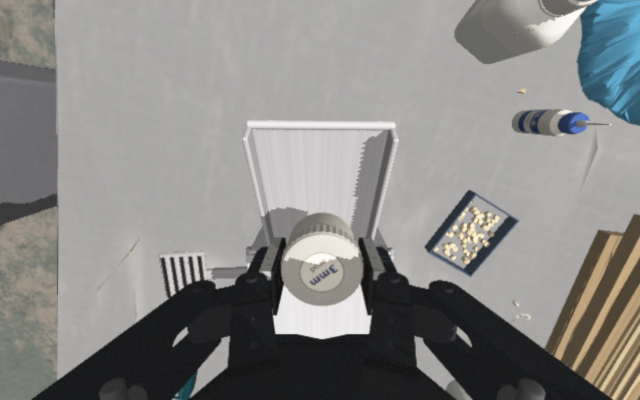

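The pot (320,270 in the wrist view) is upright in the grip and centred between the chute walls. I'll lower it slowly.

Emit:
step_arm(rows=[-1, 0, -4, 0, 0.3, 0, 0, -4, 0, 0.3, 0, 0, -3, 0, 0.3, 0, 0, -2, 0, 0.3, 0, 0, 0, 0, 0.3, 0, 0, 0, 0, 0.3])

```text
t: 9.3
eef_pos: [0.5927, 0.12, 0.1733]
tool_rot: [0.0, 0.61, 0.792, -0.0]
contact_force: [-0.2, -1.2, -0.8]
gripper_width: 0.466
```

Emit:
step_arm(rows=[0, 0, -1, 0, 0.3, 0, 0, -1, 0, 0.3, 0, 0, 0, 0, 0.3])

```text
t: 9.6
eef_pos: [0.5926, 0.12, 0.1712]
tool_rot: [-0.0, 0.61, 0.792, -0.0]
contact_force: [-0.2, -0.8, -1.7]
gripper_width: 0.467
```

Emit:
step_arm(rows=[0, 0, -1, 0, 0.3, 0, 0, -1, 0, 0.3, 0, 0, 0, 0, 0.3])

```text
t: 9.9
eef_pos: [0.5929, 0.1198, 0.1695]
tool_rot: [0.0, 0.61, 0.792, 0.0]
contact_force: [0.4, -1.0, 1.5]
gripper_width: 0.467
```

Emit:
step_arm(rows=[0, 0, 0, 0, 0.5, 0, 0, 0, 0, 0.53, 0, 0, 0, 0, 0.56, 0, 0, 0, 0, 0.6, 0, 0, 0, 0, 0.6, 0, 0, 0, 0, 0.6, 0, 0, 0, 0, 0.6])

```text
t: 10.6
eef_pos: [0.5927, 0.12, 0.1693]
tool_rot: [0.0, 0.61, 0.792, 0.0]
contact_force: [-0.4, -0.2, -0.5]
gripper_width: 0.604
```

Run:
```python
from h import *
o=bot.get_obs();print(o['eef_pos'],o['gripper_width'],o['contact_force'])
p,d=bot.read_camera("scene"); cv2.imwrite('pics/s4.png',cv2.resize(p[70:220,240:400],(640,600),interpolation=cv2.INTER_CUBIC)[:,:,::-1])
p,d=bot.read_camera("wrist"); cv2.imwrite('pics/w4.png',p[:,:,::-1])
```

```text
[0.5927007  0.12001939 0.16930138] 0.6036368242375593 [-0.40055115 -0.18365906 -0.48708391]
```

View pics/s4.png

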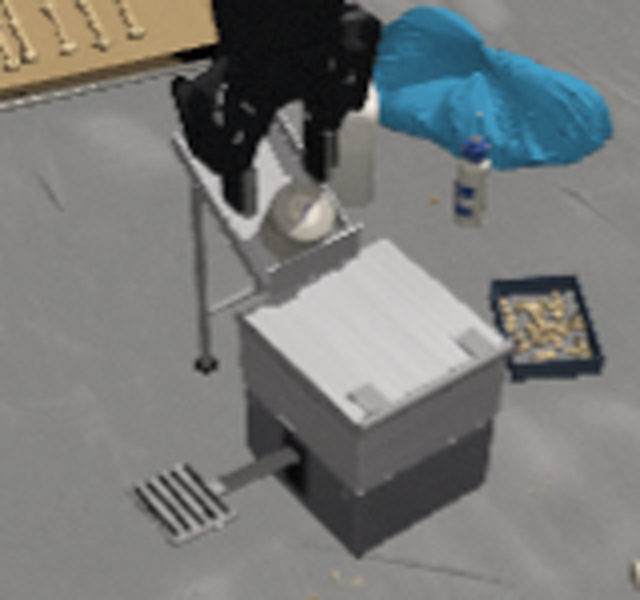

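View pics/w4.png

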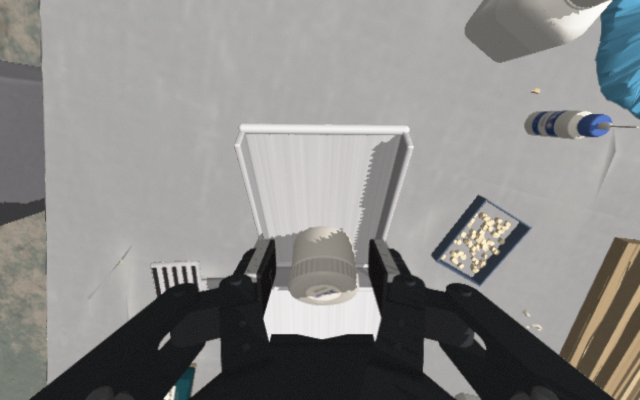

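Emit:
step_arm(rows=[0, 0, 10, 0, 0.6, 0, 0, 25, 0, 0.6, 0, 0, 40, 0, 0.6, 0, 0, 40, 0, 0.6, -10, -15, 0, 0, 0.3, -20, -24, 0, 0, 0, -20, -24, 0, 0, 0, -20, -24, 0, 0, 0, -20, -24, 0, 0, 0, -15, -17, 0, 0, 0, -10, 0, 0, 0, 0, 0, 0, 0, 0, 0])

```text
t: 11.9
eef_pos: [0.477, -0.0078, 0.2848]
tool_rot: [-0.0, 0.61, 0.792, 0.001]
contact_force: [0.1, 0.7, 0.6]
gripper_width: -0.0
```

Run:
```python
from h import *
o=bot.get_obs();print(o['t'],o['eef_pos'],o['gripper_width'],o['contact_force'])
p,d=bot.read_camera("scene"); cv2.imwrite('pics/s5.png',cv2.resize(p[70:220,240:400],(640,600),interpolation=cv2.INTER_CUBIC)[:,:,::-1])
for l in ["pot"]: print([(r["score"],r["at"]) for r in bot.recognise("scene",l)])
```

```text
11.9 [ 0.47697541 -0.00780241  0.28484395] -0.0002121760949996474 [0.12789404 0.72878103 0.5993974 ]
[(0.75, [0.4098, -0.3147, 0.0358]), (0.66, [0.5948, 0.097, 0.1712]), (0.5, [0.464, -0.4251, 0.0228]), (0.45, [0.5438, -0.2846, 0.0221])]
```

View pics/s5.png

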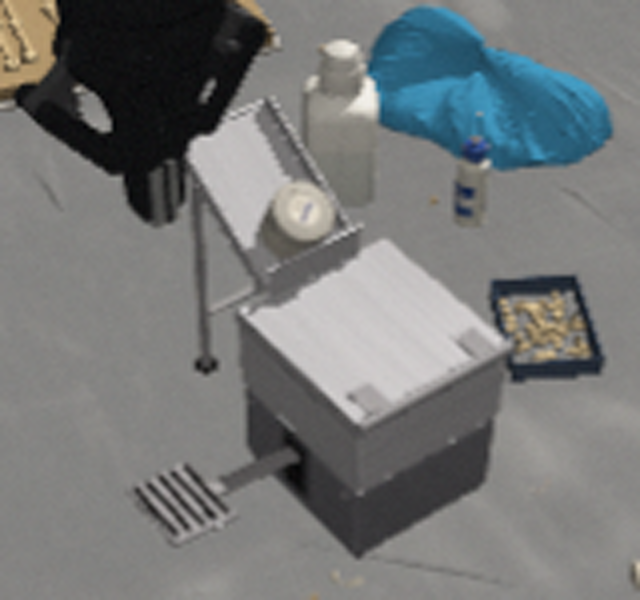

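The pot (305,210) leans on the dam with the lid shut and the hand clear. Next is the pedal.

Emit:
step_arm(rows=[0, 0, -30, 0, 0, 0, 0, -40, 0, 0, 0, 0, -40, 0, 0, 0, 0, -40, 0, 0, 0, 0, -30, 0, 0, 0, 0, -15, 0, 0, 0, 0, -8, 0, 0, 0, 0, 0, 0, 0, 0, 0, 0, 0, 0])

```text
t: 12.9
eef_pos: [0.4786, -0.0077, 0.0818]
tool_rot: [0.0, 0.61, 0.793, 0.0]
contact_force: [0.3, -0.1, -0.9]
gripper_width: 0.002
```

Run:
```python
from h import *
o=bot.get_obs();print(o['t'],o['eef_pos'],o['gripper_width'],o['contact_force'],o['torque'])
p,d=bot.read_camera("scene"); cv2.imwrite('pics/s6.png',cv2.resize(p[70:220,240:400],(640,600),interpolation=cv2.INTER_CUBIC)[:,:,::-1])
```

```text
12.9 [ 0.47860986 -0.00769025  0.08180159] 0.0019213747285493283 [ 0.27666043 -0.13979603 -0.91558463] [-0.04313614  0.01676175 -0.01715808]
```

View pics/s6.png

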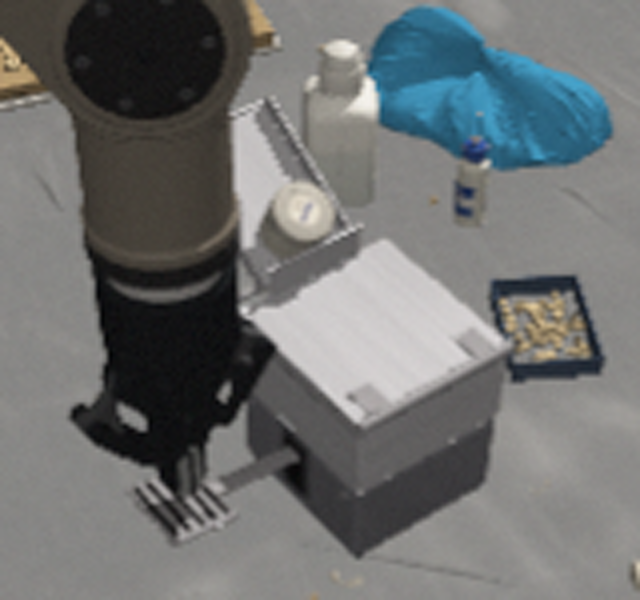

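Emit:
step_arm(rows=[0, 0, -4, 0, 0, 0, 0, -4, 0, 0, 0, 0, -3, 0, 0, 0, 0, -2, 0, 0, 0, 0, 0, 0, 0])

```text
t: 13.45
eef_pos: [0.4776, -0.0079, 0.0683]
tool_rot: [-0.0, 0.61, 0.792, 0.0]
contact_force: [-2.2, 1.3, 5.8]
gripper_width: -0.001
```

Emit:
step_arm(rows=[0, 0, -2, 0, 0, 0, 0, -1, 0, 0, 0, 0, 0, 0, 0])

```text
t: 13.75
eef_pos: [0.4773, -0.008, 0.0654]
tool_rot: [-0.0, 0.61, 0.792, -0.0]
contact_force: [-2.3, -0.2, 6.7]
gripper_width: -0.0
```

Emit:
step_arm(rows=[0, 0, -2, 0, 0, 0, 0, -2, 0, 0, 0, 0, -2, 0, 0, 0, 0, -2, 0, 0, 0, 0, -2, 0, 0, 0, 0, -2, 0, 0, 0, 0, -2, 0, 0, 0, 0, -2, 0, 0, 0, 0, -2, 0, 0, 0, 0, -2, 0, 0, 0, 0, 0, 0, 0])

```text
t: 14.85
eef_pos: [0.4768, -0.0081, 0.0452]
tool_rot: [-0.001, 0.61, 0.792, -0.0]
contact_force: [-2.7, 0.0, 6.1]
gripper_width: -0.003
```

Run:
```python
from h import *
o=bot.get_obs();print(o['t'],o['eef_pos'],o['gripper_width'],o['contact_force'],o['torque'])
p,d=bot.read_camera("scene"); cv2.imwrite('pics/s7.png',cv2.resize(p[70:220,240:400],(640,600),interpolation=cv2.INTER_CUBIC)[:,:,::-1])
```

```text
14.85 [ 0.47678241 -0.00812655  0.04516182] -0.002505244201513417 [-2.68923388  0.02783585  6.09400238] [ 0.00328429  0.70917601 -0.03710151]
```

View pics/s7.png

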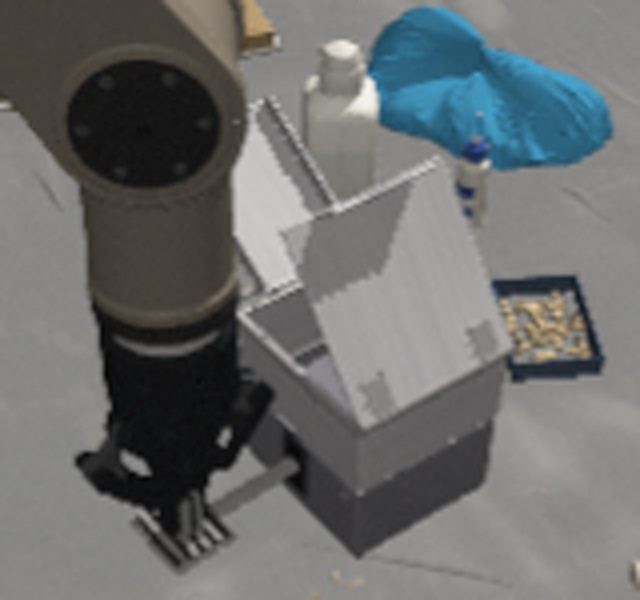

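Emit:
step_arm(rows=[0, 0, -1.5, 0, 0, 0, 0, -1.5, 0, 0, 0, 0, 0, 0, 0])

```text
t: 15.2
eef_pos: [0.4769, -0.0081, 0.0422]
tool_rot: [-0.001, 0.61, 0.792, -0.0]
contact_force: [-3.0, 0.1, 5.2]
gripper_width: -0.002
```

Emit:
step_arm(rows=[0, 0, -1, 0, 0, 0, 0, 0, 0, 0])

```text
t: 15.4
eef_pos: [0.4769, -0.0081, 0.0412]
tool_rot: [-0.001, 0.61, 0.792, -0.0]
contact_force: [-3.5, -0.2, 5.2]
gripper_width: 0.001
```

Emit:
step_arm(rows=[0, 0, -0.5, 0, 0, 0, 0, 0, 0, 0])

```text
t: 15.6
eef_pos: [0.477, -0.008, 0.0408]
tool_rot: [-0.001, 0.61, 0.792, -0.0]
contact_force: [-4.2, -0.8, 4.7]
gripper_width: -0.006
```

Emit:
step_arm(rows=[0, 0, -0.5, 0, 0, 0, 0, 0, 0, 0])

```text
t: 15.8
eef_pos: [0.4771, -0.008, 0.0402]
tool_rot: [-0.0, 0.61, 0.792, -0.0]
contact_force: [-4.1, -1.0, 4.7]
gripper_width: 0.0
```

Emit:
step_arm(rows=[0, 0, -0.5, 0, 0, 0, 0, 0, 0, 0])

```text
t: 16.0
eef_pos: [0.4771, -0.0081, 0.0398]
tool_rot: [-0.0, 0.61, 0.792, -0.0]
contact_force: [-5.8, -0.4, 6.7]
gripper_width: 0.002
```

Emit:
step_arm(rows=[0, 0, -0.5, 0, 0, 0, 0, 0, 0, 0])

```text
t: 16.2
eef_pos: [0.4772, -0.0081, 0.0395]
tool_rot: [-0.001, 0.61, 0.792, -0.0]
contact_force: [-4.9, -0.2, 9.6]
gripper_width: 0.0
```

Emit:
step_arm(rows=[0, 0, -0.5, 0, 0, 0, 0, 0, 0, 0, 0, 0, 0, 0, 0])

```text
t: 16.5
eef_pos: [0.4772, -0.008, 0.0391]
tool_rot: [-0.001, 0.61, 0.792, -0.0]
contact_force: [-6.2, -0.4, 11.2]
gripper_width: -0.002
```

Run:
```python
from h import *
o=bot.get_obs();print(o['t'],o['eef_pos'],o['gripper_width'],o['contact_force'],o['torque'])
p,d,W=cloud("scene"); cv2.imwrite('pics/s8.png',cv2.resize(p[70:220,240:400],(640,600),interpolation=cv2.INTER_CUBIC)[:,:,::-1])
t,d,Wt=cloud("top"); cv2.imwrite('pics/t8.png',cv2.resize(t[120:250,170:310],(640,594),interpolation=cv2.INTER_CUBIC)[:,:,::-1])
np.savez('up.npz',W=W,Wt=Wt,p=p,t=t)
for n in("scene","top"):print([(r["score"],r["at"]) for r in bot.recognise(n,"pot")])
og=np.array([.6161,.0274]);th=np.radians(14.4);c,s=np.cos(th),np.sin(th);R=np.array([[c,-s],[s,c]])
for w in (W,Wt):
    b=w.reshape(-1,3).copy();b=b[~np.isnan(b[:,0])];b[:,:2]=(b[:,:2]-og)@R
    # lid sheet: fit z vs y
    m=(abs(b[:,0])<.04)&(b[:,1]>-.058)&(b[:,1]<.02)&(b[:,2]>.135)&(b[:,2]<.25)
    q=b[m]
    if len(q)>20:
        k=np.polyfit(q[:,1],q[:,2],1);r=q[:,2]-np.polyval(k,q[:,1]);q=q[abs(r)<.01];k=np.polyfit(q[:,1],q[:,2],1);print('lid angle',len(q),np.arctan(k[0]))
```

```text
16.5 [ 0.47721251 -0.00803684  0.03908659] -0.0021896096493718826 [-6.16579042 -0.35137263 11.2406466 ] [-0.0494347   1.30398366  0.02778694]
[(0.68, [0.4592, -0.4271, 0.0246]), (0.63, [0.4119, -0.3119, 0.0343]), (0.63, [0.6297, -0.3134, 0.005]), (0.61, [0.5406, -0.2908, 0.0255])]
[(0.77, [0.4143, -0.305, 0.0355]), (0.45, [0.5454, -0.2838, 0.0275]), (0.42, [0.4617, -0.4225, 0.0198])]
lid angle 1238 1.1126018115669944
lid angle 614 1.1697128202771694
```

View pics/s8.png

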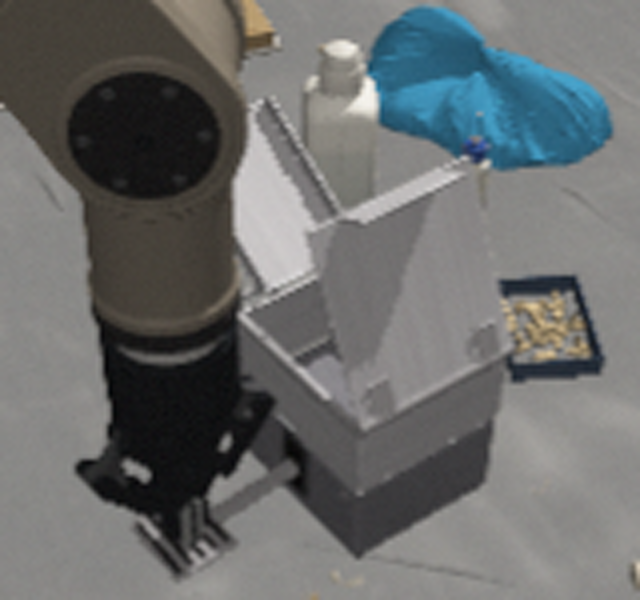

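View pics/t8.png

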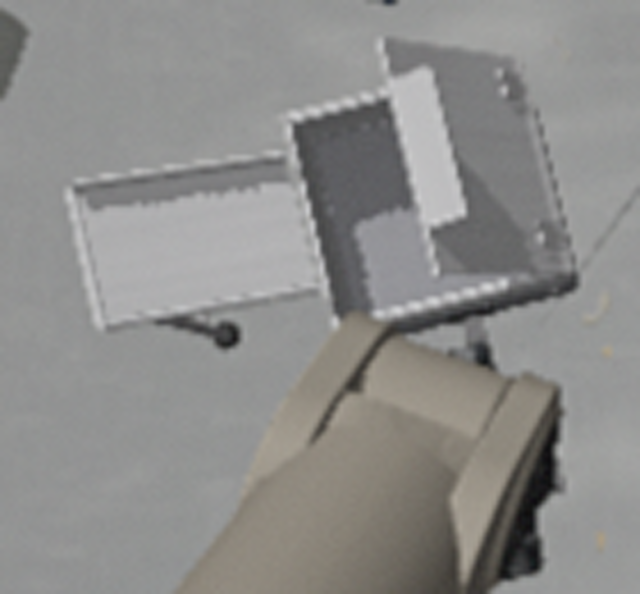

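The lid is fully raised at about 1.11 rad, the pedal is at its stop, and the chute is empty, so the pot is in the basket behind the lid. I'll hold with slightly more pressure.

Emit:
step_arm(rows=[0, 0, -0.3, 0, 0, 0, 0, 0, 0, 0, 0, 0, 0, 0, 0, 0, 0, 0, 0, 0, 0, 0, 0, 0, 0, 0, 0, 0, 0, 0, 0, 0, 0, 0, 0])

```text
t: 17.4
eef_pos: [0.4772, -0.008, 0.0389]
tool_rot: [-0.001, 0.61, 0.792, -0.0]
contact_force: [-6.0, -0.6, 11.3]
gripper_width: 0.001
```

Emit:
step_arm(rows=[0, 0, 0.5, 0, 0, 0, 0, 0.5, 0, 0, 0, 0, 0.8, 0, 0, 0, 0, 1, 0, 0, 0, 0, 1, 0, 0, 0, 0, 1, 0, 0, 0, 0, 1, 0, 0, 0, 0, 1, 0, 0, 0, 0, 1, 0, 0, 0, 0, 1, 0, 0, 0, 0, 1, 0, 0, 0, 0, 1, 0, 0])

```text
t: 18.6
eef_pos: [0.4774, -0.0081, 0.0494]
tool_rot: [-0.0, 0.61, 0.792, -0.0]
contact_force: [-5.3, -0.9, 5.6]
gripper_width: -0.001
```

Emit:
step_arm(rows=[0, 0, 1, 0, 0, 0, 0, 1, 0, 0, 0, 0, 1, 0, 0, 0, 0, 1, 0, 0, 0, 0, 1, 0, 0, 0, 0, 1, 0, 0, 0, 0, 1, 0, 0, 0, 0, 1, 0, 0, 0, 0, 1, 0, 0, 0, 0, 1, 0, 0, 0, 0, 1, 0, 0, 0, 0, 1, 0, 0])

```text
t: 19.8
eef_pos: [0.478, -0.0079, 0.0616]
tool_rot: [0.0, 0.61, 0.792, 0.0]
contact_force: [-3.7, -0.6, 5.1]
gripper_width: 0.002
```

Emit:
step_arm(rows=[0, 0, 1, 0, 0, 0, 0, 1, 0, 0, 0, 0, 0.8, 0, 0, 0, 0, 0.8, 0, 0, 0, 0, 0.8, 0, 0, 0, 0, 0.8, 0, 0, 0, 0, 0.8, 0, 0, 0, 0, 0.8, 0, 0, 0, 0, 0.8, 0, 0, 0, 0, 0.8, 0, 0, 0, 0, 0.8, 0, 0, 0, 0, 1, 0, 0])

```text
t: 21.0
eef_pos: [0.4781, -0.0079, 0.0716]
tool_rot: [0.0, 0.61, 0.793, 0.0]
contact_force: [0.4, -0.1, 0.1]
gripper_width: 0.001
```

Contact is lost and the pedal is free. I'll retreat clear and check.

Emit:
step_arm(rows=[0, 0, 5, 0, 0, 0, 0, 20, 0, 0, 0, 0, 40, 0, 0, 0, 0, 45, 0, 0, 0, 0, 45, 0, 0, 0, 0, 30, 0, 0, -10, -30, 0, 0, 0, 0, -40, 0, 0, 0, 0, -45, 0, 0, 0, 0, -45, 0, 0, 0, 0, -20, 0, 0, 0, 0, 0, 0, 0, 0])

```text
t: 22.2
eef_pos: [0.4668, -0.1918, 0.257]
tool_rot: [0.001, 0.612, 0.791, -0.0]
contact_force: [0.1, 0.5, -0.1]
gripper_width: 0.002
```

Run:
```python
from h import *
o=bot.get_obs();print(o['t'],o['eef_pos'],o['joint_vel'].round(3),o['contact_force'])
p,d,W=cloud("scene"); cv2.imwrite('pics/s9.png',p[:,:,::-1])
t,d,Wt=cloud("top"); cv2.imwrite('pics/t9.png',cv2.resize(t[120:260,170:450],(800,400))[:,:,::-1])
for l in("pot","card_box","green_cup"):print(l,[(r["score"],r["at"]) for r in bot.recognise("top",l)])
for w in (W,Wt):
    X,Y,Z=w[...,0],w[...,1],w[...,2]
    m=(abs(X-.616)<.04)&(abs(Y-.027)<.04);print('lid z',np.nanpercentile(Z[m],[5,50,95]))
    m=(abs(X-.477)<.01)&(abs(Y+.008)<.01);print('pad z',np.nanpercentile(Z[m],[50,95]))
```

```text
22.2 [ 0.46682211 -0.19175147  0.25704139] [-0.052 -0.012 -0.05   0.018 -0.002  0.006 -0.055] [ 0.08786194  0.50055181 -0.13450638]
pot [(0.37, [0.5509, -0.2809, 0.026])]
card_box [(0.52, [0.6349, -0.3148, 0.0097])]
green_cup [(0.57, [0.6328, -0.3166, 0.0115])]
lid z [0.12973152 0.13151076 0.13371942]
pad z [0.03549391 0.07046668]
lid z [0.12915479 0.1320413  0.13498328]
pad z [0.0687677  0.07382789]
```

View pics/t9.png

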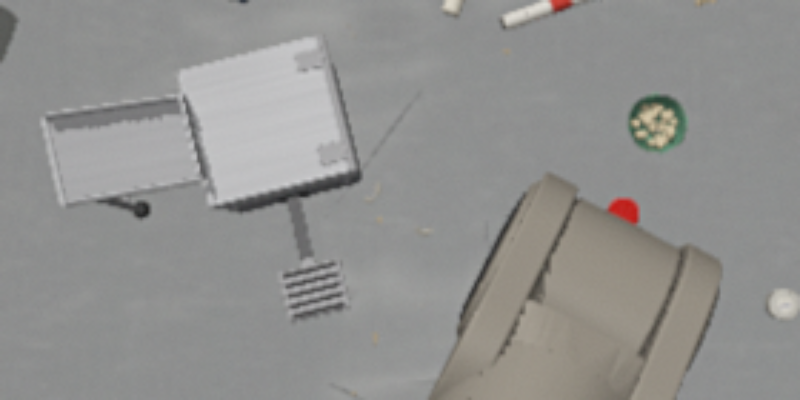

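View pics/s9.png

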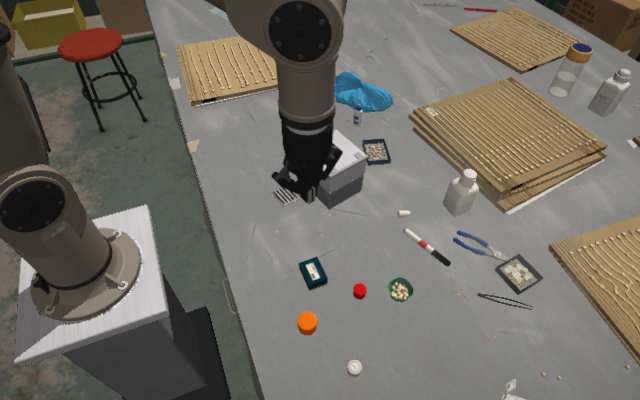

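The lid is flat at 131–132 mm (shut) and the pad is back at about 69 mm. The chute is empty and the pot is nowhere on the table. The card box (313,272) and cup (400,289) haven't moved.

```bash
python3 -c "
from station import bot
print(bot.hand_in())"
```

```text
the job is handed in; nothing more can be done
None
```

I put the larger white screw pot into the pedal bin and handed the job in after about 22 s of the 72 s allowed. The hand-in gave no verdict.

- **On the chute:** I gripped the pot, set it on the chute and let go. It slid down to lean on the shut lid, and I saw it there with the hand clear.
- **Pedal down:** I pressed with the fingers shut until the stop, at about 11 N vertical and 13 N in total, well under the 22 N limit. I held it there for about a second. The scene camera put the lid at 1.11 rad; the top camera gave 1.17, which was a poorer fit.
- **Pedal up:** I eased it up over about 3 s, at roughly 0.4 rad/s of lid motion, until the contact force was zero, then moved the arm clear.

**Last checks:**
- The lid was flat at 131–132 mm (shut) and the chute was empty.
- In the top camera the pad was back at 69 mm. The scene camera's median there read 35 mm because the arm blocked its view.
- The card box and cup were at their starting positions in the scene picture. The card-box detection from the top camera was wrong: the arm hid the box and it reported the cup instead.

I never saw the pot lying in the basket, because the raised lid hid it. That it went in is inferred from the empty chute and its absence from the table.

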